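# Load and start the bench polisher

### The arm

A 6-joint arm with a two-finger parallel gripper is mounted at the origin on the work surface. World frame = base frame: x ahead of the robot, y to its left, z up, the work surface at z = 0. Lengths are in mm, angles in rad, forces in N, time in s.
With the tool pointing down it reaches from about 300 to 775 mm from the base axis. Payload 14.6 kg.
Tool frame: the origin (TCP) lies at the very end of the fingers, on their centre line; the grasp point (between the pads) lies 19 mm behind it; z points along the fingers, y is the line along which they close (so a half turn about z gives the same grasp; the last joint's range is limited). The gripper opens to 94 mm and grips with 3 to 60 N. Pads are 16 mm wide; open, the fingers measure 119 mm over their backs; the gripper's body (75 mm by 177 mm) begins 78 mm behind the grasp point.
Start: joints at [1.182, 0.3, 1.521, -0, 1.321, -0.067], TCP at [173.948, 521.758, 205.446] pointing down, gripper open.
Joint ranges: [-3.03, 3.03], [-0.79, 2.21], [0.23, 2.52], [-1.04, 4.18], [0, 3.07], [-2.55, 2.55]. Speed limits (rad/s): [2.22, 2.22, 2.57, 3.14, 3.14, 3.14].

### API

Orientations are given as [roll, pitch, yaw] about the fixed x, y, z axes, in that order (R = Rz(yaw) Ry(pitch) Rx(roll)).
In Python, from cell import manip gives the robot as it stands.
- The arm moves only by the tool servo_tool, never from a script. Its argument "rows" is a list of rows, each a list of 7 numbers: the turn, a rotation vector about the world's x, y, z in degrees, then the shift along the world's x, y, z in mm, then the closure, from 0 (fully open) to 1 (shut). In form: [[rx, ry, rz, dx, dy, dz, fingers], ...]. A call has 1 to 20 rows; each row shifts and turns the commanded pose from where the row before left it; what a row does not reach is not made up. A row lasts 1/8 s, in which the tool goes at most 62.5 mm and 10.7 degrees, less where a joint would pass 70% of its speed; a pose out of reach is approached as far as the arm can. A call with a gripper value outside its range is refused whole. The fingers move at their own pace and stop on an object; "grip_force" is the grip in N (left out, the last holds). Time passes only in rows, so rows that do not move let the fingers close. It gives the time, the measured TCP pose, the force, the opening and the grip force at its end, in the units of the state.
- manip.read_state(): the state, without advancing time (a new reading comes with each control period).
- manip.camera(name): name is "scene" or "top"; returns the picture (400x640x3 uint8, red, green, blue); there is no depth.
- manip.camera_info(name): a dict with "fx", "fy", "cx", "cy" (pixels), "position" and "rotation" of the camera in the world. Camera axes: x right, y down, z forward; pixel columns grow to the right and rows downward; lengths in mm; the calibration is good to about 2 mm. A picture is of the moment at which its call begins. camera_info takes no time and is no camera call.
- manip.sign_off(): hands the job in; it is judged then, once.
The state is a dict: "clock": time; "joints": joint angles; "qd": joint speeds; "effort": joint torques, N m; "eef_pos": TCP position; "eef_rot": TCP orientation; "wrist_force": force on the tool from outside, world axes, zero at the start; "moment": the same for the moment, N m; "finger_gap": finger opening in mm; "finger_force": force on a finger pad.
Only numpy, scipy, OpenCV 4.12 (cv2) and the standard library are available. Lean on these libraries where they do the work, as an engineer would, in place of code of your own. Each camera call takes 0.05 s, during which the arm holds its last target. There are 200 camera calls.

### The job

Pick up the steel tray, tip all four brass chair feet into the black tub of the blue polisher, and put the empty tray back flat on its green mat. Then start the polisher: push its black selector knob down against the spring, turn it clockwise to the green dot while it is held down, and let go so that it pops back up there. Leave the other things on the bench where they are.

Things in the scene. Friction and masses are not known exactly. Their poses are not given: they have to be found in the camera images.
- polisher: blue bench polisher, fixed, housing 220 (own x) x 380 (own y) mm, top 70 mm above the bench. Origin: centre of the underside; own -x is its front (towards the robot). On top: the open black tub (own +y half) and, on the own -y half, the selector knob, 105 mm clear of the tub's wall.
- tub_in (a point): centre of the tub's inner floor, 75 mm above the bench; axes as the polisher's. The square tub is open on top, 178 x 178 mm inside, walls 6 mm thick, rim 70 mm above this point.
- knob_top (a point): middle of the top of the knob's black grip bar, on the vertical turning axis, 123 mm above the bench when up; moves with the knob. Bar 52 mm long (this point's x), 14 mm wide (y), 32 mm tall, standing on a round skirt 54 mm across, 8 mm thick, its top 32 mm below this point. The white pointer line points to this point's -x.
- run_dot (a point): green dot (9 mm across) that marks run, on the fixed aluminium plate round the knob, 38 mm from the knob's axis, 75 mm above the bench. A row of small red dots on the same plate marks the stop zone.
- knob_press (a joint): how far the knob is pushed down, m: 0 up, 0.0075 fully down. Sprung: about 3 N to start, 8 N fully down. Between the stop zone and the green dot it turns only when pushed down 0.004 or more, and if let go there it stays down.
- knob_turn (a joint): clockwise turn of the knob seen from above, rad. 0 to 0.5: pointer at the red dots (stop). A block keeps it below about 0.6 unless pushed down. 1.26: pointer on the green dot; it can pop up from about 1.13 on; end stop at 1.4. At 0 the pointer stands 0.7 rad anticlockwise (seen from above) of the polisher's own -x direction.
- mat: green mat, 240 (own x) x 200 (own y) x 3 mm, fixed on the bench; origin: centre of its underside.
- tray: polished steel tray, 170 (own x) x 112 (own y) mm, floor 4 mm thick, walls to 34 mm on three sides, open without a lip at its own +x end (spout). Origin: centre of the underside. Wooden bridge handle along own y over the middle: bar 105 mm long, 16 mm thick (own x), 62 to 88 mm above the underside; steel posts at its ends. 0.2 kg.
- foot0: brass chair foot, a blunt cone 32 mm across at the base and 23 mm tall, about 35 g; origin: centre of its base.
- foot1: brass chair foot, a blunt cone 32 mm across at the base and 23 mm tall, about 35 g; origin: centre of its base.
- foot2: brass chair foot, a blunt cone 32 mm across at the base and 23 mm tall, about 35 g; origin: centre of its base.
- foot3: brass chair foot, a blunt cone 32 mm across at the base and 23 mm tall, about 35 g; origin: centre of its base.
- hammer: bystander: hammer, 260 mm long, wooden handle and steel head, lying flat; origin: centre of its underside.
- mug: bystander: white mug, 80 mm across, 90 mm tall, handle at its own +y; origin: centre of its underside.
- tape: bystander: yellow tape measure, 65 x 65 x 36 mm; origin: centre of its underside.
- thread: bystander: white cone of thread, 88 mm across, 110 mm tall; origin: centre of its underside.
- staples: bystander: cardboard box of staples, 70 x 120 x 50 mm; origin: centre of its underside.

How it is judged (in metres and radians):
On the way, in this order (a step that is already met when the one before it is completed fails the run):
1. all four feet lie in the tub while the tray is still tipped (x of foot0 in the frame of tub_in between -0.088 and 0.088 m and y of foot0 in the frame of tub_in between -0.088 and 0.088 m and z of foot0 in the frame of tub_in between -0.01 and 0.06 m and x of foot1 in the frame of tub_in between -0.088 and 0.088 m and y of foot1 in the frame of tub_in between -0.088 and 0.088 m and z of foot1 in the frame of tub_in between -0.01 and 0.06 m and x of foot2 in the frame of tub_in between -0.088 and 0.088 m and y of foot2 in the frame of tub_in between -0.088 and 0.088 m and z of foot2 in the frame of tub_in between -0.01 and 0.06 m and x of foot3 in the frame of tub_in between -0.088 and 0.088 m and y of foot3 in the frame of tub_in between -0.088 and 0.088 m and z of foot3 in the frame of tub_in between -0.01 and 0.06 m and angle between tray's own z axis and vertical above 0.3 rad), for 0.1 s.
2. the empty tray is back flat on the mat and let go (horizontal distance between tray and mat below 0.06 m and angle between tray's own z axis and vertical below 0.06 rad and z of tray in the frame of mat below 0.008 m and linear speed of tray below 0.02 m/s and contact force between tray and the fingers below 0.2 N), for 0.2 s.
3. the knob is pushed down while it points to the stop zone (value of joint knob_press above 0.004 m and value of joint knob_turn below 0.7 rad), for 0.05 s.
At the end, for the whole second after the job is handed in: All four feet lie at rest in the tub (inside its walls and below its rim); the tray stands flat on the mat (tilt below 0.06 rad, centre within 60 mm of the mat's centre); the knob has turned at least 1.1 rad, to the green dot, and has sprung back up (pressed less than 2 mm) (x of foot0 in the frame of tub_in between -0.088 and 0.088 m and y of foot0 in the frame of tub_in between -0.088 and 0.088 m and z of foot0 in the frame of tub_in between -0.01 and 0.06 m and x of foot1 in the frame of tub_in between -0.088 and 0.088 m and y of foot1 in the frame of tub_in between -0.088 and 0.088 m and z of foot1 in the frame of tub_in between -0.01 and 0.06 m and x of foot2 in the frame of tub_in between -0.088 and 0.088 m and y of foot2 in the frame of tub_in between -0.088 and 0.088 m and z of foot2 in the frame of tub_in between -0.01 and 0.06 m and x of foot3 in the frame of tub_in between -0.088 and 0.088 m and y of foot3 in the frame of tub_in between -0.088 and 0.088 m and z of foot3 in the frame of tub_in between -0.01 and 0.06 m and horizontal distance between tray and mat below 0.06 m and angle between tray's own z axis and vertical below 0.06 rad and z of tray in the frame of mat below 0.008 m and linear speed of each of tray, foot0, foot1, foot2, foot3 below 0.02 m/s and value of joint knob_turn above 1.1 rad and value of joint knob_press below 0.002 m); the robot touches nothing.
It fails at once if the knob is forced past the block without being pushed down (value of joint knob_press below 0.0015 m and value of joint knob_turn between 0.8 and 1 rad).
It fails at once if another thing on the bench is moved by more than 30 mm (distance of any of hammer, mug, tape, thread, staples from where it was at the start of the episode above 0.03 m).
It also fails if it takes over 70 s, if anything falls off the work surface, if the arm or the gripper's body presses on something with over 40 N, if the wrist force passes 120 N, or if a joint passes its speed limit or range.

## Working session

There is one attempt and no reset: what is moved stays moved. The work goes in short steps, Python scripts to look and compute and a tool call to move; the robot and the scene stay as the last step left them, time stands still between calls to the robot, and variables do not carry over. Pictures are saved under pics/ and viewed, at most 10 in all, crops included, and the job is handed in when it is done.

Besides the shell and the picture viewer there is one more tool, called after ">>>" by a JSON object that holds its "api" and its "payload". servo_tool: Moves the arm, as the interface text tells. Its arguments: {"type":"object","properties":{"rows":{"type":"array","items":{"type":"array","items":{"type":"number"}}},"grip_force":{"type":"number"}},"required":["rows"]}

```bash
mkdir -p pics
python3 - <<'E'
from cell import manip
import cv2,numpy as np
for n in("scene","top"):
    im=manip.camera(n); cv2.imwrite(f"pics/{n}0.png",im[:,:,::-1]); i=manip.camera_info(n); print(n,{k:np.round(v,4).tolist() for k,v in i.items() if k!='name'})
print(manip.read_state())
E
```

```text
scene {'fx': 402.6628, 'fy': 402.6628, 'cx': 321.7186, 'cy': 202.9054, 'position': [1602.0824, -405.062, 1008.0314], 'rotation': [-2.2355, 0.0169, 1.1644]}
top {'fx': 365.0696, 'fy': 365.0696, 'cx': 325.5891, 'cy': 199.2272, 'position': [311.1454, 12.093, 1150.5552], 'rotation': [-2.8983, -0.0027, -1.5254]}
{'clock': 0.1, 'joints': array([ 1.18242712e+00,  3.00417063e-01,  1.52150173e+00,  8.83415686e-06,
        1.32070294e+00, -6.65645154e-02]), 'qd': array([-5.00661640e-04, -2.09751688e-03,  1.02207330e-03,  1.54833122e-04,
       -4.37125309e-04,  5.12920094e-05]), 'effort': array([-5.85436319e-04, -5.32649982e+01, -3.53284371e+01,  7.08386209e-02,
        2.34750914e-02, -7.80344681e-05]), 'eef_pos': array([173.84846189, 521.55943613, 204.94953798]), 'eef_rot': array([-3.14056642e+00, -7.69876014e-05,  2.81978573e+00]), 'wrist_force': array([-0.05431061, -0.10958429, -1.2453912 ]), 'moment': array([-0.06958835, -0.01034627,  0.04558949]), 'finger_force': 0.0, 'finger_gap': 94.12225620849942}
```

View pics/scene0.png

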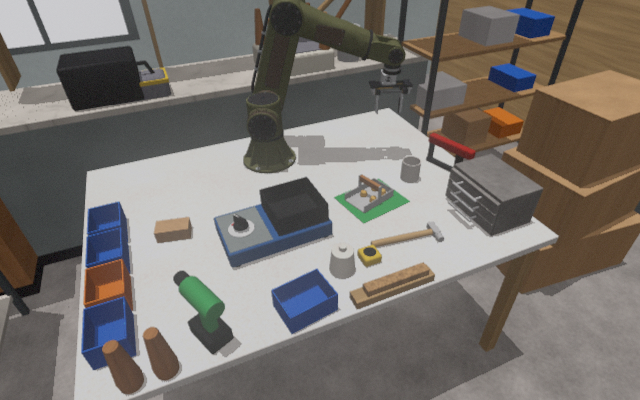

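View pics/top0.png

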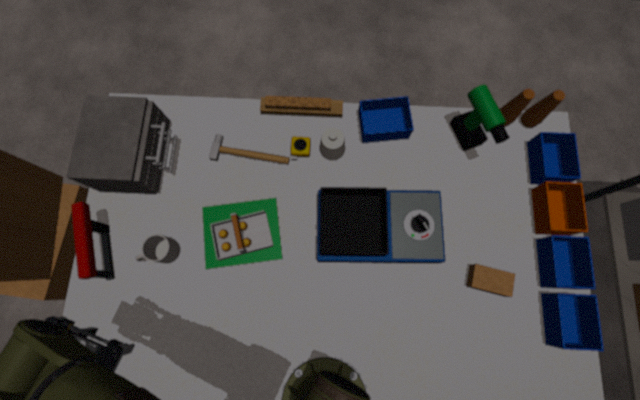

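The top view shows the mat and tray at about (242,233), the tub at (352,222), the knob at (419,224). Base is at the bottom. I need enlarged crops for details.

Run:
```python
import cv2,numpy as np
t=cv2.imread("pics/top0.png");s=cv2.imread("pics/scene0.png")
f=lambda im,x,y,w=100,h=75:cv2.resize(im[y:y+h,x:x+w],(400,300),interpolation=cv2.INTER_CUBIC)
g=np.vstack([np.hstack([f(t,195,195),f(t,370,187)]),np.hstack([f(s,325,155),f(s,210,175)])])
g=(255*(g/255.)**.7).astype('uint8')
cv2.imwrite("pics/crop0.png",g)
```

```text
(no output)
```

View pics/crop0.png

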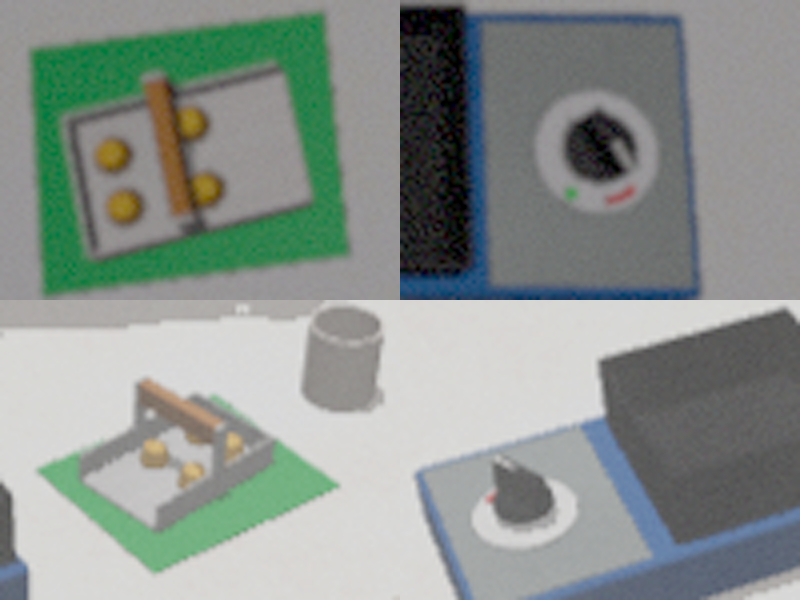

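Tray spout faces the polisher (crop right), handle bar at about top px (236,233). The feet are two in front of it and two behind. The pointer looks to the red dots. Now measuring.

```bash
cat > h.py <<'E'
from cell import manip
import cv2,numpy as np
from scipy.spatial.transform import Rotation as R
C={n:manip.camera_info(n) for n in("scene","top")}
def ray(n,p):
    c=C[n]; d=np.array([(p[0]-c["cx"])/c["fx"],(p[1]-c["cy"])/c["fy"],1.])
    r=c["rotation"]; M=np.array(r) if np.ndim(r)==2 else R.from_euler("xyz",r).as_matrix()
    return np.array(c["position"],float),M@d
def onz(n,p,z): o,d=ray(n,p); return o+d*(z-o[2])/d[2]
def tri(pt,ps):
    o1,d1=ray("top",pt);o2,d2=ray("scene",ps)
    s=np.linalg.lstsq(np.c_[d1,-d2],o2-o1,rcond=None)[0]
    a,b=o1+s[0]*d1,o2+s[1]*d2
    return (a+b)/2,np.linalg.norm(a-b)
def load(f): im=cv2.imread(f); return im,cv2.cvtColor(im,cv2.COLOR_BGR2HSV)
def blob(m,roi,k=0):
    x,y,w,h=roi; z=np.zeros(m.shape,np.uint8); z[y:y+h,x:x+w]=m[y:y+h,x:x+w]
    cs=sorted(cv2.findContours(z,0,1)[0],key=cv2.contourArea,reverse=True); return cs[k][:,0,:].astype(np.float32)
def cen(m,roi):
    x,y,w,h=roi; v,u=np.nonzero(m[y:y+h,x:x+w]); return np.array([u.mean()+x,v.mean()+y]),len(u)
def quad(c):
    h=cv2.convexHull(c)
    for e in np.arange(1,12,.25):
        q=cv2.approxPolyDP(h,e,True)
        if len(q)<=4: return q[:,0,:]
E
cat > m.py <<'E'
from h import *
np.set_printoptions(precision=1,suppress=True)
t,th=load("pics/top0.png");s,sh=load("pics/scene0.png")
I=cv2.inRange
# mat
gt=quad(blob(I(th,(45,120,50),(80,255,255)),(195,190,95,85)));gs=quad(blob(I(sh,(45,100,50),(80,255,255)),(325,160,95,65)))
wt=np.array([onz("top",p,3) for p in gt]);ws=np.array([onz("scene",p,3) for p in gs])
print("mat top",wt[:,:2].tolist(),wt.mean(0));print("mat scene",ws[:,:2].tolist(),ws.mean(0))
for a,p in zip(wt,gt):
    j=np.argmin(np.linalg.norm(ws-a,axis=1)); print(" tri",*tri(p,gs[j]))
# handle: orange-brown elongated
for n,hh,roi in(("top",th,(225,205,25,52)),("scene",sh,(355,172,40,35))):
    m=I(hh,(5,90,60),(17,255,255)); c=blob(m,roi); r=cv2.minAreaRect(c); b=cv2.boxPoints(r); print(n,"bar",r)
    i=0 if np.linalg.norm(b[0]-b[1])<np.linalg.norm(b[1]-b[2]) else 1
    e=np.array([(b[i]+b[i+1])/2,(b[(i+2)%4]+b[(i+3)%4])/2]); print(e.tolist(),[onz(n,p,88 if n=="top" else 80).tolist() for p in e])
    if n=="top": et=e
    else: es=e
for a in et: print([ (tri(a,b)[0],round(tri(a,b)[1],1)) for b in es])
# dots
P={}
for k,lo,hi in(("green",(45,120,60),(80,255,255)),("red",(0,120,80),(4,255,255)),("red2",(172,120,80),(180,255,255))):
    for n,hh,roi in(("top",th,(400,205,40,40)),("scene",sh,(225,205,40,35))):
        try: c=cen(I(hh,lo,hi),roi); print(k,n,c,onz(n,c[0],75)); P[k,n]=c[0]
        except Exception as ex: print(k,n,ex)
# plate (light) hull
for n,im,roi,th_ in(("top",t,(400,205,40,40),None),("scene",s,(222,200,40,42),None)):
    g=cv2.cvtColor(im,cv2.COLOR_BGR2GRAY); x,y,w,h=roi
    th_,m=cv2.threshold(g[y:y+h,x:x+w],0,255,cv2.THRESH_OTSU+cv2.THRESH_BINARY); print(n,th_,np.percentile(g[y:y+h,x:x+w],[5,50,75,95]))
# polisher blue housing outline
bt=quad(blob(I(th,(100,80,30),(125,255,255)),(305,180,150,90)))
print("pol",bt.tolist(),[onz("top",p,70)[:2] for p in bt],np.mean([onz("top",p,70) for p in bt],0))
g=cv2.GaussianBlur(t,(3,3),0).max(2)
kt=quad(blob(((g<40)*255).astype(np.uint8),(310,180,80,90)));print("tub",kt.tolist(),[onz("top",p,145)[:2] for p in kt],np.mean([onz("top",p,145) for p in kt],0))
E
python3 m.py
```

```text
mat top [[589.0452243196696, 185.62953422767822], [404.18155474373236, 152.30144958286493], [360.10966496373067, 378.23622172958], [548.6219865291007, 414.54349895747924]] [475.5 282.7   3. ]
mat scene [[550.7447817581801, 409.1750294021795], [590.6784851321354, 182.80044003845256], [403.7104180816998, 151.78080087256848], [470.35350740947206, 397.35726996683155]] [503.9 285.3   3. ]
 tri [589.1 184.9   1.3] 2.0855946183729293
 tri [404.1 152.    3.2] 0.6380035344602505
 tri [374.4 433.  -81.5] 56.83252328674159
 tri [548.3 413.3   0.8] 4.000564802220319
top bar ((236.7919921875, 231.5499267578125), (33.95576858520508, 5.873219966888428), 76.50426483154297)
[[232.82981872558594, 215.0408477783203], [240.75416564941406, 248.0590057373047]] [[513.8172642328318, 293.7678151600997, 88.0], [417.61491483329297, 260.4221708587662, 88.0]]
scene bar ((369.4518737792969, 180.58946228027344), (20.995849609375, 2.7768704891204834), 28.300758361816406)
[[360.208740234375, 175.61239624023438], [378.69500732421875, 185.5665283203125]] [[407.4071450471349, 262.9724959556983, 79.99999999999989], [499
[... 491 characters left out ...]
, 236.]), 3) [ 479.2 -275.1   75. ]
red2 scene (array([nan, nan]), 0) [nan nan nan]
top 56.0 [ 16.  80.  98. 121.]
scene 160.0 [ 69. 141. 193. 202.]
pol [[319.0, 190.0], [438.0, 191.0], [444.0, 260.0], [319.0, 261.0]] [array([607.4,  42.9]), array([ 621.1, -322.1]), array([ 411.9, -333.7]), array([392.2,  32.2])] [ 508.2 -145.2   70. ]
tub [[385.0, 189.0], [387.0, 252.0], [321.0, 254.0], [321.0, 189.0]] [array([ 598.5, -147.6]), array([ 419.5, -154.2]), array([405.8,  26.3]), array([590.1,  35.2])] [503.5 -60.1 145. ]h.py:20: RuntimeWarning: Mean of empty slice.
  x,y,w,h=roi; v,u=np.nonzero(m[y:y+h,x:x+w]); return np.array([u.mean()+x,v.mean()+y]),len(u)
  ret = ret.dtype.type(ret / rcount)
```

Everything agrees: the bar is 102 mm long with its top at about 88–91 mm, centre (466,277), along 19°. The tub centre is about (504,-60), yaw about 2.7°. Moving above the bar.

>>> {"api": "servo_tool", "payload": {"rows": [[0,0,3.75,29.2,-24.5,-5,0],[0,0,3.75,29.2,-24.5,-5,0],[0,0,3.75,29.2,-24.5,-5,0],[0,0,3.75,29.2,-24.5,-5,0],[0,0,3.75,29.2,-24.5,-5,0],[0,0,3.75,29.2,-24.5,-5,0],[0,0,3.75,29.2,-24.5,-5,0],[0,0,3.75,29.2,-24.5,-5,0],[0,0,3.75,29.2,-24.5,-5,0],[0,0,3.75,29.2,-24.5,-5,0],[0,0,0,0,0,0,0],[0,0,0,0,0,0,0]], "grip_force": 60}}

```text
clock: 1.6
eef_pos: [465.5, 277.0, 155.3]
eef_rot: [3.141, -0.001, -2.81]
wrist_force: [-0.3, -0.6, 0.6]
finger_gap: 94.1
finger_force: 0.0
```

>>> {"api": "servo_tool", "payload": {"rows": [[0,0,0,0,0,-30,0],[0,0,0,0,0,-30,0],[0,0,0,0,0,-25,0],[0,0,0,0,0,-10,0],[0,0,0,0,0,0,1],[0,0,0,0,0,0,1],[0,0,0,0,0,0,1],[0,0,0,0,0,0,1],[0,0,0,0,0,0,1],[0,0,0,0,0,0,1]]}}

```text
clock: 2.85
eef_pos: [466.0, 276.8, 60.5]
eef_rot: [-3.142, 0.0, -2.809]
wrist_force: [-0.1, -0.2, 0.1]
finger_gap: 37.7
finger_force: 0.0
```

>>> {"api": "servo_tool", "payload": {"rows": [[0,0,0,0,0,0,1],[0,0,0,0,0,0,1],[0,0,0,0,0,0,1],[0,0,0,0,0,0,1],[0,0,0,0,0,0,1]]}}

```text
clock: 3.48
eef_pos: [465.9, 276.8, 60.4]
eef_rot: [3.142, -0.0, -2.809]
wrist_force: [-0.7, 1.6, 0.3]
finger_gap: 16.1
finger_force: 59.9
```

>>> {"api": "servo_tool", "payload": {"rows": [[0,0,0,0,0,8,1],[0,0,0,0,0,18,1],[0,0,0,0,0,28,1],[0,0,0,0,0,32,1],[0,0,0,0,0,32,1],[0,0,0,0,0,28,1],[0,0,0,0,0,18,1],[0,0,0,0,0,6,1],[0,0,0,0,0,0,1]]}}

```text
clock: 4.6
eef_pos: [465.9, 276.7, 230.7]
eef_rot: [3.142, 0.0, -2.809]
wrist_force: [-0.0, 0.1, -4.0]
finger_gap: 15.1
finger_force: 59.9
```

Run:
```python
from cell import manip
import cv2,numpy as np
t=manip.camera("top")[:,:,::-1];s=manip.camera("scene")[:,:,::-1]
f=lambda im,x,y,w=130,h=130:cv2.resize(im[y:y+h,x:x+w],(390,390))
cv2.imwrite("pics/lift.png",np.hstack([f(t,175,150),f(s,320,90)]))
print({k:np.round(v,3).tolist() for k,v in manip.read_state().items() if k in("eef_pos","joints","wrist_force","finger_gap")})
```

```text
{'joints': [0.468, 0.264, 1.51, -0.0, 1.369, -1.435], 'eef_pos': [465.675, 276.614, 229.771], 'wrist_force': [-0.773, 0.242, -4.556], 'finger_gap': 15.628}
```

View pics/lift.png

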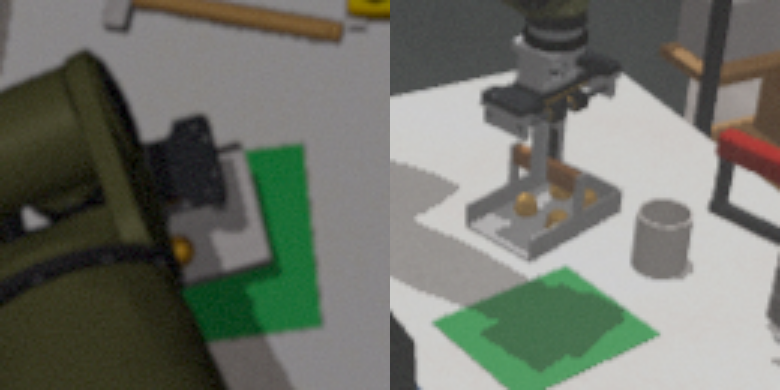

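The tray is held level with all four feet in it (scene crop around (540,205)). Carrying it to the tub.

>>> {"api": "servo_tool", "payload": {"rows": [[0,0,-0.5,1,-4,0,1],[0,0,-1,2,-11,0,1],[0,0,-1,2,-18,0,1],[0,0,-1,3,-24,0,1],[0,0,-1,3,-26,0,1],[0,0,-1,3,-26,0,1],[0,0,-1.5,3,-26,0,1],[0,0,-1.5,3,-26,0,1],[0,0,-1.5,3,-26,0,1],[0,0,-1,3,-26,0,1],[0,0,-1,3,-24,0,1],[0,0,-1,2,-20,0,1],[0,0,-1,2,-14,0,1],[0,0,-1,2,-10,0,1],[0,0,-0.5,1,-6,0,1],[0,0,-0.5,0,-2,0,1],[0,0,0,0,0,0,1]]}}

```text
clock: 6.82
eef_pos: [501.9, -12.0, 230.4]
eef_rot: [3.142, -0.0, -3.088]
wrist_force: [0.0, -0.1, -3.2]
finger_gap: 15.6
finger_force: 59.9
```

>>> {"api": "servo_tool", "payload": {"rows": [[5,0,0,0,0,0,1],[5,0,0,0,0,0,1],[5,0,0,0,0,0,1],[5,0,0,0,0,0,1],[5,0,0,0,0,0,1],[5,0,0,0,0,0,1],[5,0,0,0,0,0,1],[5,0,0,0,0,0,1],[5,0,0,0,0,0,1],[5,0,0,0,0,0,1],[5,0,0,0,0,0,1],[0,0,0,0,0,0,1],[0,0,0,0,0,0,1]]}}

```text
clock: 8.45
eef_pos: [502.1, -12.1, 230.7]
eef_rot: [2.185, 0.044, -3.11]
wrist_force: [0.1, -0.8, -1.5]
finger_gap: 15.3
finger_force: 59.9
```

Run:
```python
from cell import manip
import cv2,numpy as np
t=manip.camera("top")[:,:,::-1];s=manip.camera("scene")[:,:,::-1]
f=lambda im,x,y,w=130,h=130:cv2.resize(im[y:y+h,x:x+w],(390,390))
g=np.hstack([f(t,300,150),f(s,215,110)]); cv2.imwrite("pics/tilt.png",(255*(g/255.)**.6).astype('uint8'))
print({k:np.round(v,3).tolist() for k,v in manip.read_state().items() if k in("eef_pos","joints","wrist_force","finger_gap")})
```

```text
{'joints': [-0.501, 0.397, 1.609, 0.807, 1.685, -2.268], 'eef_pos': [502.092, -11.962, 230.962], 'wrist_force': [-0.242, 0.37, -1.794], 'finger_gap': 15.536}
```

View pics/tilt.png

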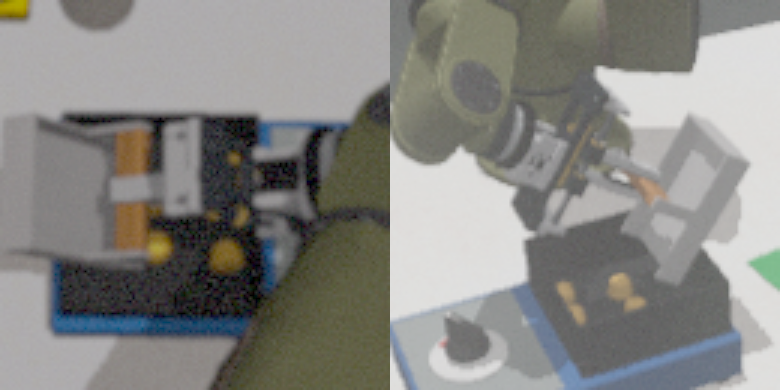

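Four feet visible inside the tub (scene crop (565,293),(577,312),(618,287),(635,305)), wrist weight dropped by about 1.5 N: all poured. Levelling and carrying back.

>>> {"api": "servo_tool", "payload": {"rows": [[0,0,0,0,0,0,1],[0,0,0,0,0,0,1],[-5,0,0,0,0,0,1],[-5,0,0,0,0,0,1],[-5,0,0,0,0,0,1],[-5,0,0,0,0,0,1],[-5,0,0,0,0,0,1],[-5,0,0,0,0,0,1],[-5,0,0,0,0,0,1],[-5,0,0,0,0,0,1],[-5,0,0,0,0,0,1],[-5,0,0,0,0,0,1],[-5,0,0,0,0,0,1],[0,0,0,0,0,0,1]]}}

```text
clock: 10.3
eef_pos: [501.9, -11.2, 230.6]
eef_rot: [3.141, 0.0, -3.086]
wrist_force: [0.1, 0.9, -2.4]
finger_gap: 15.2
finger_force: 59.9
```

>>> {"api": "servo_tool", "payload": {"rows": [[0,0,1,-2,14,0,1],[0,0,1,-3,25,0,1],[0,0,2,-4,30,0,1],[0,0,2,-4,30,0,1],[0,0,2,-4,30,0,1],[0,0,2,-4,30,0,1],[0,0,2,-4,30,0,1],[0,0,2,-4,30,0,1],[0,0,1,-4,30,0,1],[0,0,1,-2,25,0,1],[0,0,0,-1,15,0,1],[0,0,0,0,0,0,1],[0,0,0,0,0,0,1]]}}

```text
clock: 11.92
eef_pos: [466.0, 276.1, 230.4]
eef_rot: [3.142, -0.0, -2.81]
wrist_force: [-0.4, 0.3, -1.4]
finger_gap: 15.7
finger_force: 59.9
```

>>> {"api": "servo_tool", "payload": {"rows": [[0,0,0,2,2,-20,1],[0,0,0,2,2,-35,1],[0,0,0,2,2,-40,1],[0,0,0,2,0,-35,1],[0,0,0,0,0,-20,1],[0,0,0,0,0,-10,1],[0,0,0,0,0,-5,1],[0,0,0,0,0,-2,1],[0,0,0,0,0,-2,1],[0,0,0,0,0,-1,1],[0,0,0,0,0,0,1]]}}

```text
clock: 13.3
eef_pos: [474.0, 282.8, 60.6]
eef_rot: [3.142, 0.0, -2.809]
wrist_force: [-0.1, 0.1, -1.9]
finger_gap: 15.5
finger_force: 59.9
```

>>> {"api": "servo_tool", "payload": {"rows": [[0,0,0,0,0,-1,1],[0,0,0,0,0,-0.5,1],[0,0,0,0,0,0,1]]}}

```text
clock: 13.68
eef_pos: [474.1, 282.9, 60.4]
eef_rot: [3.142, 0.001, -2.809]
wrist_force: [-7.3, -3.5, 14.8]
finger_gap: 15.7
finger_force: 59.9
```

>>> {"api": "servo_tool", "payload": {"rows": [[0,0,0,0,0,1,1],[0,0,0,0,0,0,0],[0,0,0,0,0,0,0],[0,0,0,0,0,0,0],[0,0,0,0,0,0,0],[0,0,0,0,0,0,0],[0,0,0,0,0,0,0],[0,0,0,0,0,0,0],[0,0,0,0,0,15,0],[0,0,0,0,0,40,0],[0,0,0,0,0,50,0],[0,0,0,0,0,50,0],[0,0,0,0,0,0,0]]}}

```text
clock: 15.3
eef_pos: [475.1, 283.4, 219.9]
eef_rot: [3.141, 0.008, -2.809]
wrist_force: [-0.3, -0.5, -0.8]
finger_gap: 94.0
finger_force: 0.0
```

```bash
cat > k.py <<'E'
from h import *
np.set_printoptions(precision=1,suppress=True)
N=4
for n in("top","scene"):
    a=np.mean([manip.camera(n).astype(float) for _ in range(N)],0)[:,:,::-1]; cv2.imwrite(f"pics/{n}1.png",a.astype('uint8'))
t,s=cv2.imread("pics/top1.png"),cv2.imread("pics/scene1.png")
f=lambda im,x,y,w,h,W,H:cv2.resize(im[y:y+h,x:x+w],(W,H),interpolation=cv2.INTER_CUBIC)
g=np.vstack([np.hstack([f(t,395,200,50,50,400,400),f(s,222,195,50,50,400,400)]),np.hstack([f(t,190,190,120,60,400,200),f(s,320,150,120,60,400,200)])])
cv2.imwrite("pics/k1.png",(255*(g/255.)**.7).astype('uint8')); print(g.shape)
E
python3 k.py
```

```text
(600, 800, 3)
```

View pics/k1.png

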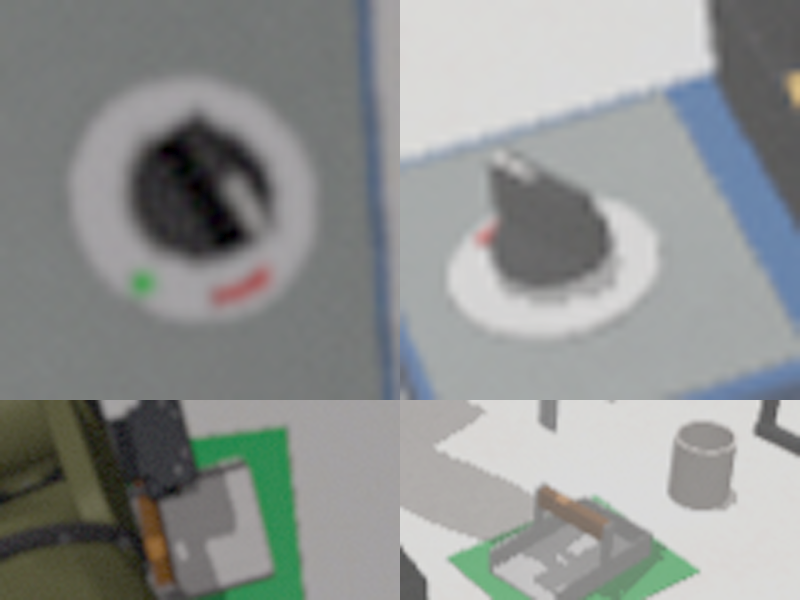

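Run:
```python
from h import *
np.set_printoptions(precision=1,suppress=True)
T=lambda x,y:((x+.5)/8-.5+395,(y+.5)/8-.5+200)
S=lambda x,y:((x+.5)/8-.5+222,(y+.5)/8-.5+195)
c=onz("top",T(193,199),75); c2=onz("scene",S(153,266),75); print("plate top",c,"scene",c2,"tri",*tri(T(193,199),S(153,266)))
L=[onz("top",T(x,0.5+x2*0+y),75) for x,x2,y in((68,0,199),(318,0,199),(193,0,75),(193,0,323))];print("diam",np.linalg.norm(L[0]-L[1]),np.linalg.norm(L[2]-L[3]))
def ang(v): return np.degrees(np.arctan2(v[1],v[0]))
for k,p in(("green",(142,284)),("redA",(212,297)),("redB",(270,275))):
    q=onz("top",T(*p),75); print(k,q,np.linalg.norm(q-c),ang(q-c))
a,b=onz("top",T(226,172),123),onz("top",T(265,236),123); print("white top",a,b,ang(b-a),"from c",ang(b[:2]-c[:2]),np.linalg.norm(b[:2]-c[:2]))
a2,b2=onz("scene",S(132,174),123),onz("scene",S(93,152),123); print("white scene",a2,b2,ang(b2-a2),ang(b2[:2]-c[:2]))
print("tip tri",*tri(T(265,236),S(93,152)))
# bar line fit in top: white-line colour pixels
t=cv2.imread("pics/top1.png")
print("far end",onz("top",T(196,108),123))
for n in("top","scene"):
    im,h=load(f"pics/{n}1.png")
```

```text
plate top [ 513.3 -259.9   75. ] scene [ 514.2 -262.8   75. ] tri [ 513.2 -261.5   73.7] 2.4884563482177406
diam 93.3888209400289 93.96507443337791
green [ 480.4 -240.5   75. ] 38.146094419954146 149.41812253545905
redA [ 476.8 -266.4   75. ] 37.06617206143057 -169.9871649791849
redB [ 486. -288.   75.] 39.17656242645107 -134.17455225419454
white top [ 514.6 -259.7  123. ] [ 492.1 -273.2  123. ] -149.17992501132042 from c -148.01156916736412 24.99157595254442
white scene [ 507.9 -263.5  123. ] [ 486.3 -275.4  123. ] -151.34918446728565 -150.23838301051507
tip tri [ 491.1 -274.2  126.1] 3.6939742871335004
far end [ 537.5 -249.4  123. ]
```

The tray lies flat on the mat. The knob axis is at (513,-261), plate height 74 mm by two views, pointer at about -149.6° (turn ≈ 0.2). Moving above the knob with the fingers across the bar.

>>> {"api": "servo_tool", "payload": {"rows": [[0,0,-8.45,1.9,-27.2,0,0],[0,0,-8.45,1.9,-27.2,0,0],[0,0,-8.45,1.9,-27.2,0,0],[0,0,-8.45,1.9,-27.2,0,0],[0,0,-8.45,1.9,-27.2,0,0],[0,0,-8.45,1.9,-27.2,0,0],[0,0,-8.45,1.9,-27.2,0,0],[0,0,-8.45,1.9,-27.2,0,0],[0,0,-8.45,1.9,-27.2,0,0],[0,0,-8.45,1.9,-27.2,0,0],[0,0,-8.45,1.9,-27.2,0,0],[0,0,-8.45,1.9,-27.2,0,0],[0,0,-8.45,1.9,-27.2,0,0],[0,0,-8.45,1.9,-27.2,0,0],[0,0,-8.45,1.9,-27.2,0,0],[0,0,-8.45,1.9,-27.2,0,0],[0,0,-8.45,1.9,-27.2,0,0],[0,0,-8.45,1.9,-27.2,0,0],[0,0,-8.45,1.9,-27.2,0,0],[0,0,-8.45,1.9,-27.2,0,0]], "grip_force": 30}}

```text
clock: 18.2
eef_pos: [511.9, -262.1, 214.5]
eef_rot: [-3.141, 0.0, 0.52]
wrist_force: [0.2, -0.0, 0.3]
finger_gap: 93.9
finger_force: 0.0
```

>>> {"api": "servo_tool", "payload": {"rows": [[0,0,0,0,0,0,0],[0,0,0,0,0,0,0]]}}

```text
clock: 18.45
eef_pos: [511.9, -260.6, 214.6]
eef_rot: [-3.141, 0.0, 0.527]
wrist_force: [0.6, -0.1, -0.4]
finger_gap: 94.2
finger_force: 0.0
```

>>> {"api": "servo_tool", "payload": {"rows": [[0,0,0,1.4,0,-20,0],[0,0,0,0,0,-30,0],[0,0,0,0,0,-30,0],[0,0,0,0,0,-25,0],[0,0,0,0,0,-13,0],[0,0,0,0,0,0,0.5],[0,0,0,0,0,0,0.7],[0,0,0,0,0,0,1],[0,0,0,0,0,0,1],[0,0,0,0,0,0,1],[0,0,0,0,0,0,1],[0,0,0,0,0,0,1],[0,0,0,0,0,0,1],[0,0,0,0,0,0,1],[0,0,0,0,0,0,1],[0,0,0,0,0,0,1]]}}

```text
clock: 20.45
eef_pos: [513.0, -260.6, 96.8]
eef_rot: [-3.14, 0.0, 0.525]
wrist_force: [-3.0, 4.2, 2.6]
finger_gap: 13.9
finger_force: 29.9
```

Gripped (13.9 mm, small side force). Pressing down.

>>> {"api": "servo_tool", "payload": {"rows": [[0,0,0,0,0,-2,1],[0,0,0,0,0,-2,1],[0,0,0,0,0,-2,1],[0,0,0,0,0,-1,1],[0,0,0,0,0,0,1],[0,0,0,0,0,0,1]]}}

```text
clock: 21.2
eef_pos: [513.1, -260.7, 90.3]
eef_rot: [-3.14, 0.0, 0.525]
wrist_force: [-4.3, 5.2, 7.1]
finger_gap: 13.9
finger_force: 29.9
```

>>> {"api": "servo_tool", "payload": {"rows": [[0,0,0,0,0,-0.5,1],[0,0,-5,0,0,0,1],[0,0,-5,0,0,0,1],[0,0,-5,0,0,0,1],[0,0,-5,0,0,0,1],[0,0,-5,0,0,0,1],[0,0,-5,0,0,0,1],[0,0,-5,0,0,0,1],[0,0,-5,0,0,0,1],[0,0,-5,0,0,0,1],[0,0,-5,0,0,0,1],[0,0,-5,0,0,0,1],[0,0,-5,0,0,0,1],[0,0,0,0,0,0,1],[0,0,0,0,0,0,1]]}}

```text
clock: 23.08
eef_pos: [513.1, -258.7, 89.4]
eef_rot: [-3.138, 0.004, -0.522]
wrist_force: [-4.0, 17.3, 7.4]
finger_gap: 13.8
finger_force: 30.0
```

>>> {"api": "servo_tool", "payload": {"rows": [[0,0,-1.5,0,2,0,1],[0,0,0,0,0,0,0.5],[0,0,0,0,0,0,0],[0,0,0,0,0,0,0],[0,0,0,0,0,0,0],[0,0,0,0,0,0,0],[0,0,0,0,0,0,0],[0,0,0,0,0,0,0],[0,0,0,0,0,20,0],[0,0,0,0,0,40,0],[0,0,0,0,0,50,0],[0,0,0,-20,50,40,0],[0,0,0,-30,60,20,0],[0,0,0,-30,60,0,0],[0,0,0,-30,60,0,0],[0,0,0,-30,60,0,0],[0,0,0,-30,60,0,0],[0,0,0,-30,60,0,0],[0,0,0,0,0,0,0],[0,0,0,0,0,0,0]]}}

```text
clock: 25.58
eef_pos: [328.3, 120.2, 254.6]
eef_rot: [-3.142, -0.0, -0.548]
wrist_force: [-0.0, -0.8, -0.4]
finger_gap: 93.8
finger_force: 0.0
```

```bash
sed -i 's/"pics\/k1/"pics\/k2/;s/{n}1/{n}2/;s/top1/top2/;s/scene1/scene2/;s/f(t,190,190,120,60/f(t,310,180,120,90/;s/f(s,320,150,120,60/f(s,240,165,120,90/' k.py; python3 k.py
```

```text
(600, 800, 3)
```

View pics/k2.png

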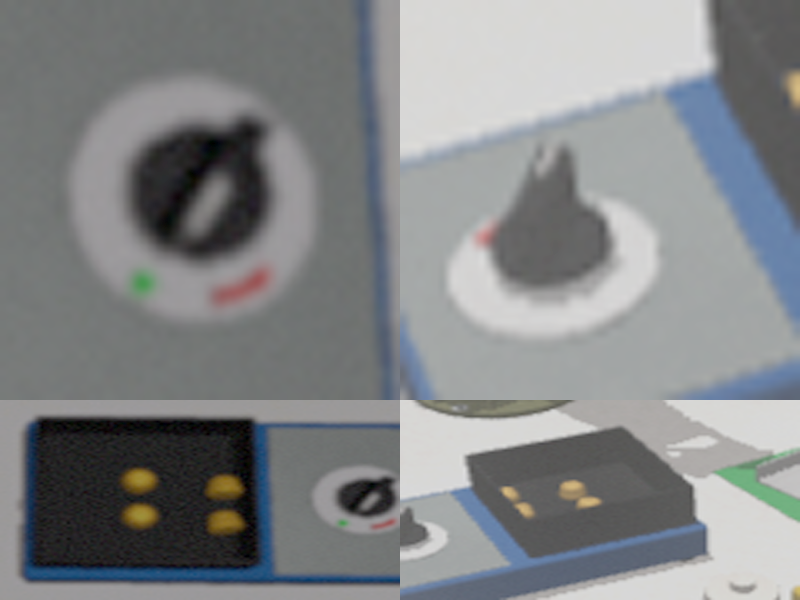

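Four feet lie in the tub, and the pointer stands towards the green dot. Checking the height of the bar and the angle.

Run:
```python
from h import *
np.set_printoptions(precision=1,suppress=True)
T=lambda x,y:((x+.5)/8-.5+395,(y+.5)/8-.5+200)
S=lambda x,y:((x+.5)/8-.5+222,(y+.5)/8-.5+195)
# white line: outer tip and inner end, each view
print("tip",*tri(T(186,239),S(140,170))); print("inner",*tri(T(224,174),S(150,146)))
for z in(115.5,123): 
    a,b=onz("top",T(224,174),z),onz("top",T(186,239),z); print(z,a,b,np.degrees(np.arctan2(*(b-a)[[1,0]])))
# skirt lower edge shift between before and after in the scene view, and dark top row
a,b=[cv2.imread(f"pics/scene{i}.png",0)[195:245,222:272].astype(int) for i in(1,2)]
for c in(16,18,20,22): print(c,a[20:42,c],b[20:42,c])
print(manip.read_state()["clock"])
```

```text
tip [ 491.1 -253.2  108.5] 9.121564123034979
inner [ 511.  -254.7  137.9] 0.788549286544165
115.5 [ 515.3 -261.   115.5] [ 491.  -246.9  115.5] 149.97654981298032
123 [ 513.8 -259.   123. ] [ 489.7 -245.1  123. ] 149.97654981298015
16 [116 119 101  70  69  66  68  69  67  69  70  72  72  71  70  79 125 152
 183 196 195 180] [110  91  81  73  71  71  70  68  64  65  66  66  65  66  68  77 123 151
 180 193 193 179]
18 [142 112  75  72  70  68  67  66  68  65  67  70  71  71  67  80 125 144
 180 197 196 181] [129  95  73  69  68  66  66  65  66  66  66  66  64  66  65  78 125 142
 178 194 192 179]
20 [142 141 112  76  71  69  67  67  66  66  66  68  68  71  68  94 132 143
 182 198 197 174] [ 67  66  64  66  63  65  66  65  66  67  66  68  69  67  66  94 130 143
 180 195 196 172]
22 [142 143 141 110  74  67  66  68  64  67  67  66  69  69  81 126 145 183
 199 199 192 159] [134 132 131 132 115  83  65  67  70  70  68  69  69  67  80 125 143 181
 197 196 191 156]
25.975
```

The skirt edge sits exactly where it was with the knob up, the pointer angle is 150° (turn ≈ 1.26), and the arm is clear. Handing in.

```bash
python3 -c "
from cell import manip
print(manip.sign_off())"
```

```text
the job is handed in; nothing more can be done
None
```

Job handed in at about 26 s, with no verdict returned: in the last pictures all four feet are in the tub and the knob is up at the green dot, and the tray was flat on the mat when last viewed, just after release.

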